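Unstack a returned table decoration

ROBOT

A 6-joint arm with a two-finger parallel gripper is mounted at the origin on the work surface. World frame = base frame: x ahead of the robot, y to its left, z up, the work surface at z = 0. Lengths are in m, angles in rad, forces in N, time in s.
With the tool pointing down it reaches from about 0.275 to 0.85 m from the base axis. Payload 19 kg.
Tool frame: the origin (TCP) lies between the finger pads; the fingertips stand bot.nose_length ahead of it and the grasp point (between the pads) lies 11 mm behind it (bot.nose_length is the distance from the TCP to the fingertips, in m); z points along the fingers, y is the line along which they close (so a half turn about z gives the same grasp; the last joint's range is limited). The gripper opens to 85 mm and grips with 20 to 120 N. Pads are 22 mm wide; open, the fingers measure 114 mm over their backs; the gripper's body (76 mm by 85 mm) begins 54 mm behind the grasp point. The pads swing forward as they close: fully open they stand 13 mm farther back than shut.
Start: joints at [1.111, 0.15, 1.437, -0, 1.554, -0.134], TCP at [0.184, 0.545, 0.202] pointing down, gripper open.
Joint ranges: [-2.8, 2.8], [-0.68, 2.1], [0.12, 2.68], [-1.39, 4.53], [0.16, 2.79], [-2.81, 2.81]. Speed limits (rad/s): [1.89, 1.89, 2.22, 3.01, 3.01, 3.01].

INTERFACE

Orientations are given as [roll, pitch, yaw] about the fixed x, y, z axes, in that order (R = Rz(yaw) Ry(pitch) Rx(roll)).
In Python, from plant import bot, camera, camera_model, order gives the robot as it stands. The module is installed in compiled form; this text tells all that it offers.
- The arm moves only by the tool servo_tool, never from a script. Its arguments are lists of equal length, an entry for each row: "twist": the turn, a rotation vector about the tool's x, y, z in rad, a list of three; "offset": the shift along the tool's x, y, z in mm, a list of three; "hand": the opening, from -1 (shut) to 1 (fully open). In form: {"twist": [[rx, ry, rz], ...], "offset": [[x, y, z], ...], "hand": [hand, ...]}. A call has 1 to 20 rows; each row is the pose to reach, as a shift and turn from the pose commanded when the call began, along the tool's axes at that moment; what a row does not reach only later rows make up. A row lasts 1/12 s, in which the tool goes at most 41.7 mm and 7.16 degrees, less where a joint would pass 70% of its speed; a pose out of reach is approached as far as the arm can. A call with a gripper value outside its range is refused whole. The fingers move at their own pace and stop on an object; the grip force is fixed at half the most. Time passes only in rows, so rows that repeat a pose let the fingers close. It gives the time, the measured TCP pose, the force, the opening and the grip force at its end, in the units of the state.
- bot.get_state(): the state, without advancing time (a new reading comes with each control period).
- camera(name): name is "side" or "top"; returns the picture (420x560x3 uint8, red, green, blue); there is no depth.
- camera_model(name): a dict with "vfov" (degrees; the focal length in pixels is half the picture's height over the tangent of half this angle, whatever the lens; pixels are square), "cx", "cy" (the principal point, pixels), "eye" and "rotation" of the camera in the world. Camera axes: x right, y up, looking along -z (the intrinsics and any distortion apply to the point x, -y, -z); pixel columns grow to the right and rows downward; lengths in m; the calibration is good to about 2 mm. A picture is of the moment at which its call begins. camera_model takes no time and is no camera call.
- order.finish_job(): hands the job in; it is judged then, once.
The state is a dict: "time": time; "joint_positions": joint angles; "qvel": joint speeds; "joint_torque": joint torques, N m; "ee_pos": TCP position; "orientation": TCP orientation; "force": force on the tool from outside, world axes, zero at the start; "torque": the same for the moment, N m; "grip_width": finger opening in m; "grasp_force": force on a finger pad.
Only numpy, scipy, OpenCV 4.12 (cv2) and the standard library are available. Lean on these libraries where they do the work, as an engineer would, in place of code of your own. Each camera call takes 0.05 s, during which the arm holds its last target. There are 200 camera calls.

TASK

A table decoration has come back to the storeroom in one stack: take it apart from the top, one thing at a time, and put each thing away. Set the red candle glass down upright in the middle of the yellow tray, then the white carton flat in the middle of the cardboard tray, then the grey planter upright on the black rubber mat and last the wooden slab on the cork mat, these two centred and lengthwise along their mats. Do not tip the candle glass over, lower each thing onto its place rather than dropping it, and leave the clear glass vase where it stands.

Things in the scene. Friction and masses are not known exactly. Their poses are not given: they have to be found in the camera images.
- candle: Candle in a red glass, a closed upright cylinder 40 mm in diameter, 50 mm tall, with a white wax top; about 120 g. Top of the stack, standing on the white carton. Origin: centre of its underside; z up.
- carton: Closed white carton, 50 mm (x) by 64 mm (y), 34 mm tall, about 60 g, stiff; a thin grey line runs round it. Third in the stack, lying across the planter's rim. Origin: centre of its underside; z up. Its y axis runs along its long side.
- planter: Oval planter of grey concrete with straight long sides and round ends, 56 mm (x) by 112 mm (y), 34 mm tall, open on top, walls 7 mm, floor 8 mm; about 280 g. Second in the stack, standing on the wooden slab. Origin: centre of its underside; z up. Its y axis runs along its long side.
- wood_slab: Slab of light wood with dark bark edges, 62 mm (x) by 160 mm (y), 28 mm thick, about 180 g. Bottom of the stack, lying on the trolley top. All four stacked things lie with their long sides nearly parallel and their centres within some 10 mm of one another. Origin: centre of its underside; z up. Its y axis runs along its long side.
- yellow_tray: Low square tray of yellow plastic, 100 by 100 mm outside, walls 4 mm thick and 12 mm high overall, floor 4 mm thick. Fixed. Origin: centre of its underside; z up; a thing in it rests 4 mm above the origin.
- card_tray: Low square tray of brown cardboard, 100 by 100 mm outside, walls 4 mm thick and 12 mm high overall, floor 4 mm thick. Fixed. Origin: centre of its underside; z up; a thing in it rests 4 mm above the origin.
- rubber_mat: Black rubber mat, 90 mm (x) by 145 mm (y), 4 mm thick, without a rim. Fixed. Origin: centre of its underside; z up; a thing on it rests 4 mm above the origin. Its y axis runs along its long side.
- cork_mat: Brown cork mat, 90 mm (x) by 190 mm (y), 4 mm thick, without a rim. Fixed. Origin: centre of its underside; z up; a thing on it rests 4 mm above the origin. Its y axis runs along its long side.
- glass_vase: Clear glass tumbler vase, loose, about 70 mm in diameter and 120 mm tall, standing upright near the middle of the trolley. Not to be disturbed. Origin: centre of its underside; z up.
Mind the look-alikes: they are no part of the job. Several things have the shape of the candle; the one meant has the colours described above.

How it is judged:
By the outcome, as a careful person would: the job done as asked, in the order asked, and still so for the second after the job is handed in, with the robot touching nothing.
It also fails if it takes over 128 s, if anything falls off the work surface, if the arm or the gripper's body presses on something with over 40 N, if the wrist force passes 120 N, or if a joint passes its speed limit or range.

## Working session

There is one attempt and no reset: what is moved stays moved. The work goes in short steps, Python scripts to look and compute and a tool call to move; the robot and the scene stay as the last step left them, time stands still between calls to the robot, and variables do not carry over. Pictures are saved under pics/ and viewed, at most 14 in all, crops included, and the job is handed in when it is done.

Besides the shell and the picture viewer there is one more tool, called after "Request:" in YAML: its name, and indented under it one key for each argument. servo_tool: Moves the arm, as the interface text tells. Its arguments: {"type":"object","properties":{"twist":{"type":"array","items":{"type":"array","items":{"type":"number"}}},"offset":{"type":"array","items":{"type":"array","items":{"type":"number"}}},"hand":{"type":"array","items":{"type":"number"}}},"required":["twist","offset","hand"]}

```bash
mkdir -p pics
python3 - <<'E'
from plant import bot,camera,camera_model
import cv2
for n in("side","top"):
    cv2.imwrite(f"pics/{n}0.png",camera(n)[:,:,::-1]); print(camera_model(n))
s=bot.get_state();print(s,bot.nose_length)
E
```

```text
{'vfov': 56.91568306744888, 'cx': 277.7080811169215, 'cy': 216.05631845911938, 'eye': array([ 0.23111828, -0.41441758,  0.61351353]), 'rotation': array([ 0.79188425,  0.00115777, -0.5602919 ])}
{'vfov': 49.018272465999345, 'cx': 278.5310223156249, 'cy': 200.56520106463202, 'eye': array([0.34338431, 0.01903288, 0.9979171 ]), 'rotation': array([ 0.1772709 ,  0.01523889, -1.58407294])}
{'time': 0.1, 'joint_positions': array([ 1.11101129e+00,  1.50916452e-01,  1.43794269e+00, -3.05192899e-05,
        1.55384763e+00, -1.34006361e-01]), 'qvel': array([ 0.00026936, -0.00170929, -0.00145887, -0.00161933,  0.00060929,
       -0.00101999]), 'joint_torque': array([ 6.43888459e-03, -7.14380121e+01, -5.71791530e+01, -8.63480159e-05,
        7.40515650e-03,  1.70087952e-05]), 'ee_pos': array([0.18393986, 0.54450389, 0.20135909]), 'orientation': array([-3.14048445e+00, -1.18611882e-04,  2.81581445e+00]), 'force': array([-0.35160943, -0.14969612,  0.8842515 ]), 'torque': array([-0.00956588,  0.03238666,  0.0007262 ]), 'grasp_force': 0.0, 'grip_width': 0.08552145733132012} 0.008
```

View pics/side0.png

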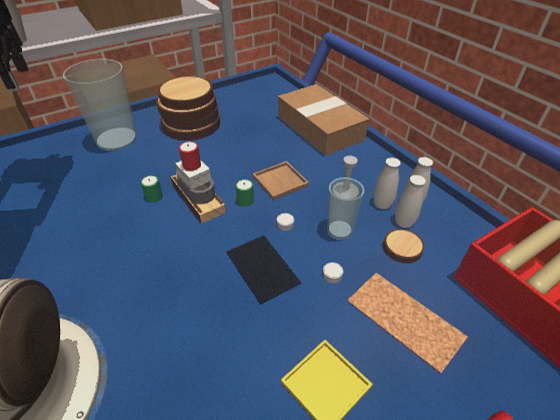

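View pics/top0.png

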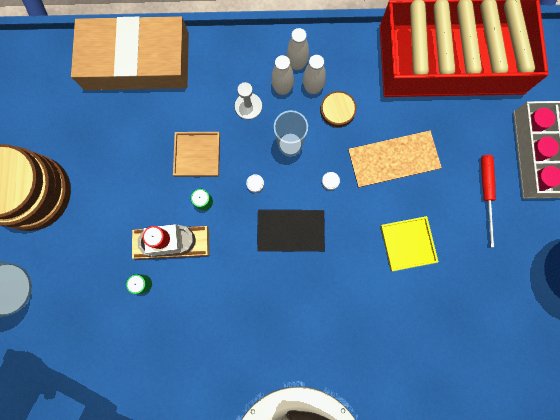

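The image candidates for the candle, by top-view pixel:
- Red glass with white top, on the stack (155,237). This one matches the description.
- Green glasses (201,199) and (137,285).
- Red cups in the crate at the right, about (545,118/147/178).
- White discs (255,183) and (331,181).

I choose the one on the stack and will check it in a close crop.

```bash
cat > h.py <<'E'
import numpy as np,cv2
from scipy.spatial.transform import Rotation as Ro
from plant import bot,camera,camera_model
def par(n):
    m=camera_model(n);f=210/np.tan(np.radians(m['vfov']/2))
    return m,f,Ro.from_euler('xyz',m['rotation']).as_matrix()
def w(n,uv,z):
    m,f,R=par(n);uv=np.atleast_2d(uv).astype(float)
    d=np.c_[(uv[:,0]-m['cx'])/f,-(uv[:,1]-m['cy'])/f,-np.ones(len(uv))]@R.T
    return (m['eye']+d*((z-m['eye'][2])/d[:,2])[:,None])[:,:2]
def px(n,p):
    m,f,R=par(n);c=(np.atleast_2d(p)-m['eye'])@R
    return np.c_[m['cx']-f*c[:,0]/c[:,2],m['cy']+f*c[:,1]/c[:,2]]
def rect(n,mask,z):
    k,l,s,c=cv2.connectedComponentsWithStats(mask.astype('uint8'));i=1+s[1:,4].argmax()
    q=np.argwhere(l==i)[:,::-1];p=w(n,q,z)*1000
    r=cv2.minAreaRect(p.astype('float32'));return np.round(r[0],1),np.round(r[1],1),round(r[2],1)
E
python3 - <<'E'
from h import *
T=camera('top');S=camera('side')
def sub(im,b):
    m=np.zeros(im.shape[:2],bool);x0,y0,x1,y1=b;m[y0:y1,x0:x1]=1;return m
for n,im,bs in(('top',T,dict(yel=(370,205,450,280),card=(165,122,228,186),rub=(248,200,335,260),cork=(340,125,450,195),slab=(125,215,215,265))),('side',S,dict(yel=(270,330,380,420),card=(245,150,315,205),rub=(215,225,310,310),cork=(340,265,475,375)))):
    I=im.astype(int);blue=(I[...,2]>I[...,0]+25)
    for k,b in bs.items():
        z=.028 if k=='slab' else .012 if k in('yel','card') else .004
        print(n,k,*rect(n,~blue&sub(im,b),z))
a=cv2.resize(T[205:275,115:225],None,fx=5,fy=5,interpolation=cv2.INTER_CUBIC)
b=cv2.resize(S[135:230,140:235],None,fx=5,fy=5,interpolation=cv2.INTER_CUBIC)
c=np.zeros((600,800,3),'uint8');cv2.imwrite('pics/topc.png',a[:,:,::-1]);cv2.imwrite('pics/sidec.png',b[:,:,::-1])
E
```

```text
top yel [ 423.7 -244.3] [101.2 103.5] 10.0
top card [628.7 213.5] [102.3 101.2] 89.0
top rub [456.8   6.1] [143.   87.2] 89.2
top cork [ 613.3 -226.4] [ 91.2 191.1] 12.2
top slab [434.1 262. ] [ 69.2 161.8] 2.0
side yel [ 423.2 -246.3] [105.1 102.5] 10.1
side card [627.8 208.8] [112.5 108.4] 89.1
side rub [456.8   4.9] [144.  89.] 89.1
side cork [ 613.2 -226.9] [ 93.  190.8] 12.1
```

View pics/topc.png

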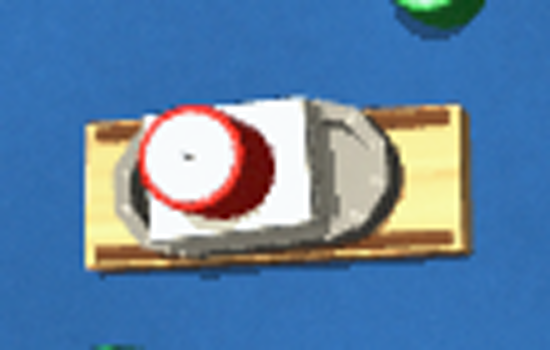

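View pics/sidec.png

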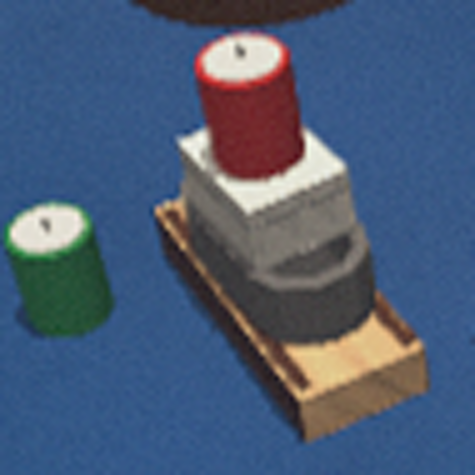

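The crops confirm it: a red glass with a white top stands on the white carton, then the grey planter, then the slab. The top-crop candle rim is centred near (191,156), which is full picture (153,236). The green one is off the stack.

Run:
```python
from h import *
t=lambda *q:np.array(q)/5+[115,205]-.4
s=lambda *q:np.array(q)/5+[140,135]-.4
def show(k,p):print(k,np.round(p*1000,1).tolist())
show('candle T',w('top',t((191,157)),.146));show('candle S',w('side',s((243,61)),.146))
show('carton T',w('top',t((305,97),(312,225),(152,243),(148,112)),.096))
show('carton S',w('side',s((178,142),(247,212),(346,165)),.096))
show('slab T',w('top',t((85,123),(463,105),(468,251),(88,270)),.028))
show('slab S',w('side',s((155,207),(303,402),(428,346)),.028))
show('planter T ends',w('top',t((113,190),(389,160)),.062))
show('planter S near end',w('side',s((372,240),(255,272)),.062))
```

```text
candle T [[432.9, 264.9]]
candle S [[433.3, 262.3]]
carton T [[461.3, 234.9], [410.8, 230.8], [404.6, 293.5], [456.3, 297.1]]
carton S [[406.2, 291.9], [412.7, 229.8], [462.0, 237.2]]
slab T [[460.5, 344.7], [465.8, 183.7], [404.0, 180.7], [398.3, 340.8]]
slab S [[400.7, 341.6], [405.9, 180.2], [467.6, 183.4]]
planter T ends [[428.7, 320.7], [439.3, 207.9]]
planter S near end [[463.9, 224.2], [411.3, 231.5]]
```

Request:
servo_tool:
  twist:
    - [0,0,0.083]
    - [0,0,0.166]
    - [0,0,0.249]
    - [0,0,0.332]
    - [0,0,0.415]
    - [0,0,0.498]
    - [0,0,0.581]
    - [0,0,0.664]
    - [0,0,0.747]
    - [0,0,0.83]
    - [0,0,0.913]
    - [0,0,0.996]
    - [0,0,1.079]
    - [0,0,1.162]
    - [0,0,1.245]
    - [0,0,1.245]
    - [0,0,1.245]
  offset:
    - [-22,-12,-8]
    - [-43,-25,-16]
    - [-65,-37,-24]
    - [-87,-50,-32]
    - [-109,-62,-39]
    - [-130,-75,-39]
    - [-152,-87,-39]
    - [-174,-99,-39]
    - [-195,-112,-39]
    - [-217,-124,-39]
    - [-239,-137,-39]
    - [-261,-149,-39]
    - [-282,-162,-39]
    - [-304,-174,-39]
    - [-325.8,-186.5,-39]
    - [-325.8,-186.5,-39]
    - [-325.8,-186.5,-39]
  hand: [1,1,1,1,1,1,1,1,1,1,1,1,1,1,1,1,1]

```text
time: 1.62
ee_pos: [0.4335, 0.263, 0.2406]
orientation: [-3.141, 0.0, 1.569]
force: [-0.4, 0.4, 0.1]
grip_width: 0.0854
grasp_force: 0.0
```

Request:
servo_tool:
  twist:
    - [0,0,0]
    - [0,0,0]
    - [0,0,0]
    - [0,0,0]
    - [0,0,0]
    - [0,0,0]
    - [0,0,0]
    - [0,0,0]
    - [0,0,0]
    - [0,0,0]
    - [0,0,0]
    - [0,0,0]
    - [0,0,0]
    - [0,0,0]
    - [0,0,0]
    - [0,0,0]
    - [0,0,0]
    - [0,0,0]
  offset:
    - [0,0,20]
    - [0,0,40]
    - [0,0,60]
    - [0,0,80]
    - [0,0,95]
    - [0,0,108]
    - [0,0,118]
    - [0,0,124]
    - [0,0,126]
    - [0,0,126]
    - [0,0,126]
    - [0,0,126]
    - [0,0,126]
    - [0,0,126]
    - [0,0,126]
    - [0,0,126]
    - [0,0,126]
    - [0,0,126]
  hand: [1,1,1,1,1,1,1,1,1,1,-1,-1,-1,-1,-1,-1,-1,-1]

```text
time: 3.12
ee_pos: [0.4348, 0.2648, 0.1198]
orientation: [3.135, -0.003, 1.571]
force: [-12.2, -4.1, 55.9]
grip_width: 0.0003
grasp_force: 28.1
```

Run:
```python
from h import *
print(bot.get_state())
T=camera('top');S=camera('side')
a=cv2.resize(T[190:290,115:235],(480,400),interpolation=cv2.INTER_CUBIC)
b=cv2.resize(S[105:235,130:235],(323,400),interpolation=cv2.INTER_CUBIC)
cv2.imwrite('pics/c1.png',np.hstack([a[:,:312],b,][::1])[:,:,::-1] if 0 else np.hstack([a,b[:,:320]])[:,:,::-1])
```

```text
{'time': 3.1167, 'joint_positions': array([3.95318758e-01, 5.10527248e-02, 1.71457292e+00, 3.07229530e-04,
       1.36893382e+00, 3.95070721e-01]), 'qvel': array([-0.00071149, -0.00086778,  0.00052436,  0.00033401, -0.00393629,
        0.00085769]), 'joint_torque': array([-1.72242355e+00, -3.17891479e+01, -3.45756662e+01, -4.90540210e-01,
       -4.11459401e+00,  2.18094676e-02]), 'ee_pos': array([0.43475594, 0.26475067, 0.11982482]), 'orientation': array([ 3.13521724e+00, -2.98506392e-03,  1.57099334e+00]), 'force': array([-12.20231233,  -4.13358248,  55.87097949]), 'torque': array([-0.56703282,  2.2882714 ,  0.03577484]), 'grasp_force': 28.114635065139737, 'grip_width': 0.00026828170853205886}
```

View pics/c1.png

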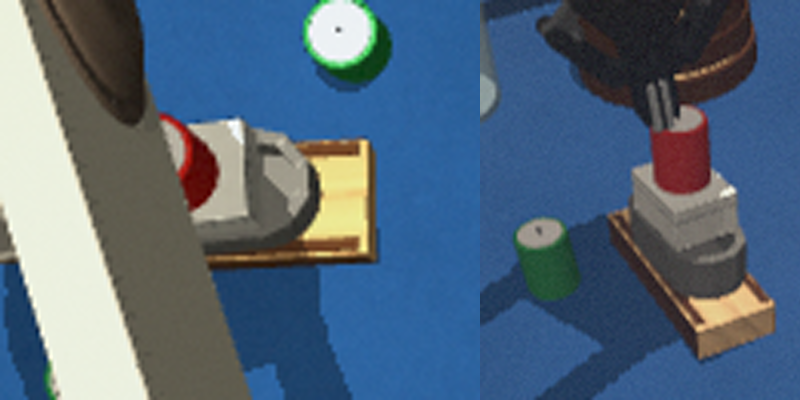

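Run:
```python
from h import *
S=camera('side');f=6
o=np.array([110,70]);b=cv2.resize(S[70:170,110:240],None,fx=6,fy=6,interpolation=cv2.INTER_CUBIC)[:,:,::-1].copy()
p=np.array([.4348,.2648,.1198])
for dz,c in((-.008,(0,255,255)),(.011,(0,255,0)),(.065,(255,255,0)),(.2,(255,0,255))):
    q=((px('side',p+[0,0,dz])[0]-o+.5)*f).astype(int);cv2.circle(b,tuple(map(int,q)),5,c,2);print(dz,q)
cv2.imwrite('pics/c2.png',b)
```

```text
-0.008 [488 538]
0.011 [480 494]
0.065 [454 363]
0.2 [378 -29]
```

View pics/c2.png

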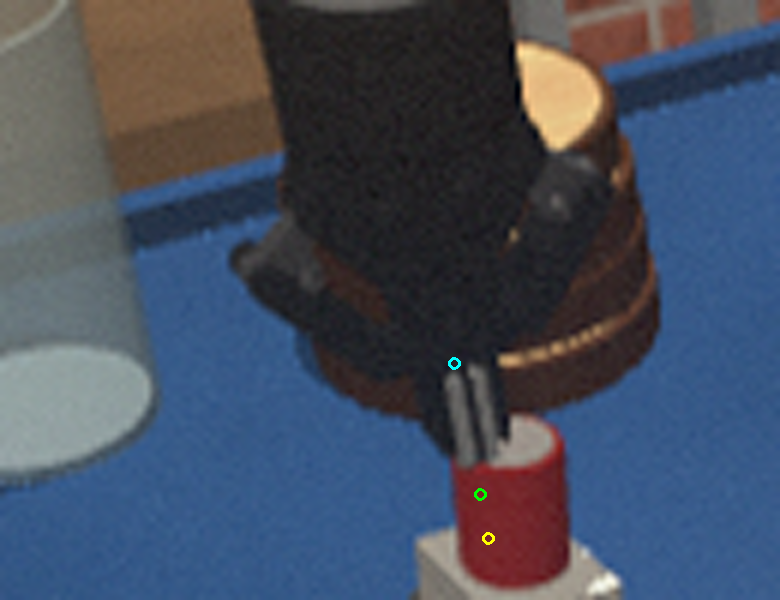

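The side crop shows the fingers shut on top of the candle, with tips near crop (475,465). The reported tip position projects to (488,538), about 30 mm lower. The candle is still upright but has shifted about 10 mm in +x. I'll lift off and recheck the tool.

Request:
servo_tool:
  twist:
    - [0,0,0]
    - [0,0,0]
    - [0,0,0]
    - [0,0,0]
    - [0,0,0]
    - [0,0,0]
    - [0,0,0]
    - [0,0,0]
    - [0,0,0]
    - [0,0,0]
    - [0,0,0]
    - [0,0,0]
    - [0,0,0]
    - [0,0,0]
  offset:
    - [0,0,-4]
    - [0,0,-10]
    - [0,0,-20]
    - [0,0,-40]
    - [0,0,-65]
    - [0,0,-86]
    - [-25,0,-86]
    - [-50,0,-86]
    - [-75,0,-86]
    - [-100,0,-86]
    - [-125,0,-86]
    - [-150,0,-86]
    - [-150,0,-86]
    - [-150,0,-86]
  hand: [-1,-1,-1,-1,-1,-1,-1,-1,-1,-1,-1,-1,-1,-1]

```text
time: 4.43
ee_pos: [0.4331, 0.1129, 0.2014]
orientation: [3.141, 0.0, 1.569]
force: [0.1, -0.2, -0.1]
grip_width: 0.0002
grasp_force: 0.0
```

Run:
```python
from h import *
s=bot.get_state();print(s['ee_pos'],s['orientation'],s['force'],s['grip_width'])
p=s['ee_pos'];out=[]
for n in('side','top'):
    I=camera(n);c=px(n,p)[0];o=(c-[50,40]).astype(int).clip(0)
    b=cv2.resize(I[o[1]:o[1]+90,o[0]:o[0]+100],(400,360),interpolation=cv2.INTER_CUBIC)[:,:,::-1].copy()
    print(n,o)
    for dz,col in((-.008,(0,255,255)),(.011,(0,255,0)),(.065,(255,255,0))):
        q=((px(n,p+[0,0,dz])[0]-o+.5)*4).astype(int);cv2.circle(b,tuple(map(int,q)),4,col,1)
    out.append(b)
    if n=='side':
        o2=(130,105);d=cv2.resize(I[125:210,130:230],(400,340)[:2],interpolation=cv2.INTER_CUBIC)[:,:,::-1]
    else: d2=cv2.resize(I[195:271,115:215],(400,304))[:,:,::-1]
im=np.zeros((600,800,3),'uint8');im[:260,:400]=out[0][:260];im[:260,400:]=out[1][:260]
im[260:600,:400]=d;im[260:564,400:]=d2
cv2.imwrite('pics/c3.png',im)
```

```text
[0.43312708 0.11286651 0.20136867] [3.14131108e+00 3.51266858e-05 1.56854618e+00] [ 0.06913085 -0.17390348 -0.12829971] 0.00023299155825145276
side [166 121]
top [180 191]
```

View pics/c3.png

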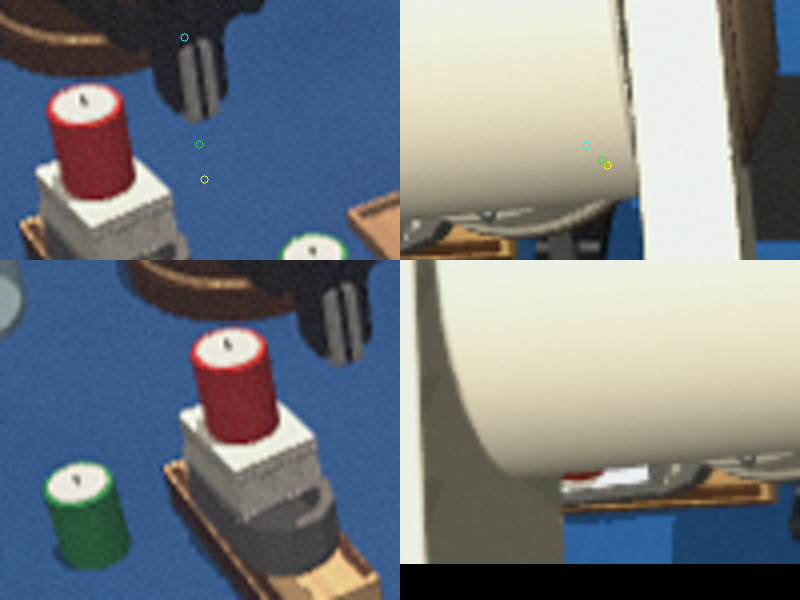

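The tips sit 32 mm farther back than stated: panel (205,120) seen against (204,180) predicted. That agrees with the contact height on the candle (0.120+0.024 ≈ 0.146). I'll treat tip z as TCP z + 24 mm, clear the arm and re-measure the stack.

Request:
servo_tool:
  twist:
    - [0,0,0]
    - [0,0,0]
    - [0,0,0]
    - [0,0,0]
    - [0,0,0]
    - [0,0,0]
    - [0,0,0]
    - [0,0,0]
  offset:
    - [-30,0,0]
    - [-60,0,0]
    - [-90,0,0]
    - [-120,0,0]
    - [-150,0,0]
    - [-180,0,0]
    - [-200,0,0]
    - [-200,0,0]
  hand: [1,1,1,1,1,1,1,1]

```text
time: 5.2
ee_pos: [0.4332, -0.0884, 0.2008]
orientation: [-3.141, 0.001, 1.569]
force: [-0.6, 1.4, 0.1]
grip_width: 0.0856
grasp_force: 0.0
```

Run:
```python
from h import *
s=bot.get_state();print(s['ee_pos'],s['orientation'],s['grip_width'])
I=camera('top');J=camera('side')
im=np.zeros((600,800,3),'uint8')
im[:350,:550]=cv2.resize(I[205:275,115:225],(550,350),interpolation=cv2.INTER_CUBIC)
im[350:,:240]=0
b=cv2.resize(J[135:230,140:235],(475,475),interpolation=cv2.INTER_CUBIC)
cv2.imwrite('pics/t4.png',im[:350,:550,::-1]);
z=np.zeros((475,800,3),'uint8');z[:475,:475]=b
# combined: top at 3x, side at 5x
t3=cv2.resize(I[205:275,115:220],(315,210),interpolation=cv2.INTER_CUBIC);z[:210,485:800]=t3
t0=cv2.imread('pics/top0.png')[205:275,115:220,::-1];z[240:450,485:800]=cv2.resize(t0,(315,210),interpolation=cv2.INTER_CUBIC)
cv2.imwrite('pics/c4.png',z[:,:,::-1])
```

```text
[ 0.43319651 -0.08841837  0.20076459] [-3.14091516e+00  5.51105324e-04  1.56925695e+00] 0.08564198502490812
```

View pics/c4.png

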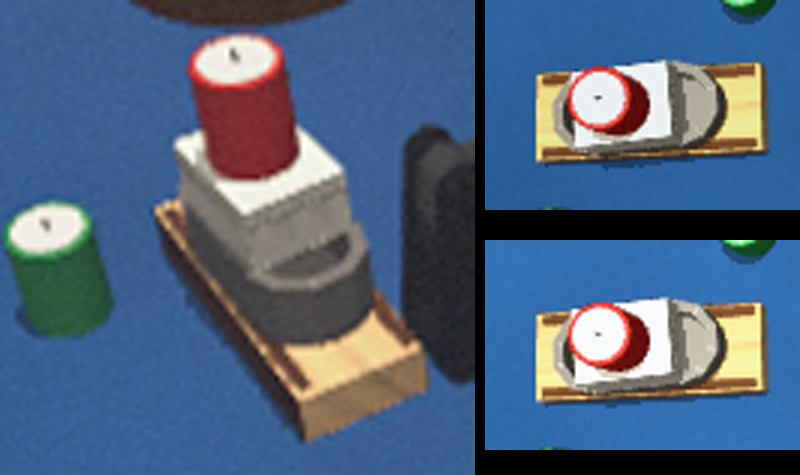

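Request:
servo_tool:
  twist:
    - [0,0,0]
    - [0,0,0]
    - [0,0,0]
    - [0,0,0]
    - [0,0,0]
    - [0,0,0]
    - [0,0,0]
    - [0,0,0]
    - [0,0,0]
    - [0,0,0]
    - [0,0,0]
    - [0,0,0]
    - [0,0,0]
    - [0,0,0]
  offset:
    - [30,0,0]
    - [60,0,0]
    - [90,0,0]
    - [120,0,0]
    - [150,0,0]
    - [180,0,0]
    - [210,0,0]
    - [240,0,0]
    - [270,0,0]
    - [300,0,0]
    - [330,-1,0]
    - [352,-2,0]
    - [352,-2,0]
    - [352,-2,0]
  hand: [1,1,1,1,1,1,1,1,1,1,1,1,1,1]

```text
time: 6.47
ee_pos: [0.4299, 0.2678, 0.2007]
orientation: [-3.141, 0.0, 1.575]
force: [0.2, -0.1, -0.0]
grip_width: 0.0854
grasp_force: 0.0
```

Request:
servo_tool:
  twist:
    - [0,0,0]
    - [0,0,0]
    - [0,0,0]
    - [0,0,0]
    - [0,0,0]
    - [0,0,0]
    - [0,0,0]
    - [0,0,0]
    - [0,0,0]
    - [0,0,0]
    - [0,0,0]
    - [0,0,0]
    - [0,0,0]
    - [0,0,0]
    - [0,0,0]
    - [0,0,0]
  offset:
    - [0,0,20]
    - [0,0,40]
    - [0,0,60]
    - [0,0,80]
    - [0,0,95]
    - [0,0,107]
    - [0,0,114]
    - [0,0,117]
    - [0,0,117]
    - [0,0,117]
    - [0,0,117]
    - [0,0,117]
    - [0,0,117]
    - [0,0,117]
    - [0,0,117]
    - [0,0,117]
  hand: [1,1,1,1,1,1,1,1,1,-1,-1,-1,-1,-1,-1,-1]

```text
time: 7.8
ee_pos: [0.4313, 0.2659, 0.0846]
orientation: [3.141, -0.0, 1.571]
force: [-1.9, -0.4, 6.8]
grip_width: 0.0385
grasp_force: 60.1
```

Request:
servo_tool:
  twist:
    - [0,0,0]
    - [0,0,0]
    - [0,0,0]
    - [0,0,0]
    - [0,0,0]
    - [0,0,0]
    - [0,0,0]
    - [0,0,0]
    - [0,0,0]
    - [0,0,0]
    - [0,0,0]
    - [0,0,0]
    - [0,0,0]
    - [0,0,0]
    - [0,0,0]
    - [0,0,0]
    - [0,0,0]
    - [0,0,0]
    - [0,0,0]
    - [0,0,0]
  offset:
    - [0,0,-3]
    - [0,0,-8]
    - [0,0,-16]
    - [0,0,-28]
    - [-5,0,-40]
    - [-15,0,-50]
    - [-30,0,-55]
    - [-50,0,-55]
    - [-75,0,-55]
    - [-105,0,-55]
    - [-140,0,-55]
    - [-175,0,-55]
    - [-210,0,-55]
    - [-245,0,-55]
    - [-280,0,-55]
    - [-310,0,-55]
    - [-335,0,-55]
    - [-355,0,-55]
    - [-365,0,-55]
    - [-370,0,-55]
  hand: [-1,-1,-1,-1,-1,-1,-1,-1,-1,-1,-1,-1,-1,-1,-1,-1,-1,-1,-1,-1]

```text
time: 9.47
ee_pos: [0.4307, -0.1058, 0.1396]
orientation: [3.141, 0.0, 1.569]
force: [0.4, 1.2, -1.3]
grip_width: 0.0386
grasp_force: 60.3
```

Request:
servo_tool:
  twist:
    - [0,0,0]
    - [0,0,0]
    - [0,0,0]
    - [0,0,0]
    - [0,0,0]
    - [0,0,0]
    - [0,0,0]
    - [0,0,0]
    - [0,0,0]
    - [0,0,0]
  offset:
    - [-10,-1,0]
    - [-30,-2,0]
    - [-60,-4,0]
    - [-90,-6,0]
    - [-115,-7,0]
    - [-130,-7,0]
    - [-137,-7,0]
    - [-140,-7,0]
    - [-140,-7,0]
    - [-140,-7,0]
  hand: [-1,-1,-1,-1,-1,-1,-1,-1,-1,-1]

```text
time: 10.3
ee_pos: [0.4241, -0.2433, 0.139]
orientation: [-3.142, -0.0, 1.572]
force: [0.4, -0.4, -1.4]
grip_width: 0.0384
grasp_force: 60.3
```

Run:
```python
from h import *
s=bot.get_state();print(s['ee_pos'],s['orientation'],s['force'],s['grip_width'])
J=camera('side');I=camera('top')
z=np.zeros((400,800,3),'uint8')
z[:,:400]=cv2.resize(J[290:420,255:385],(400,400),interpolation=cv2.INTER_CUBIC)
z[:280,400:]=cv2.resize(I[205:275,115:215],(400,280),interpolation=cv2.INTER_CUBIC)
cv2.imwrite('pics/c5.png',z[:,:,::-1])
```

```text
[ 0.42410197 -0.24330023  0.13896009] [-3.14150029e+00 -2.24401047e-04  1.57164256e+00] [ 0.41018964 -0.4080367  -1.35859089] 0.03835743807982777
```

View pics/c5.png

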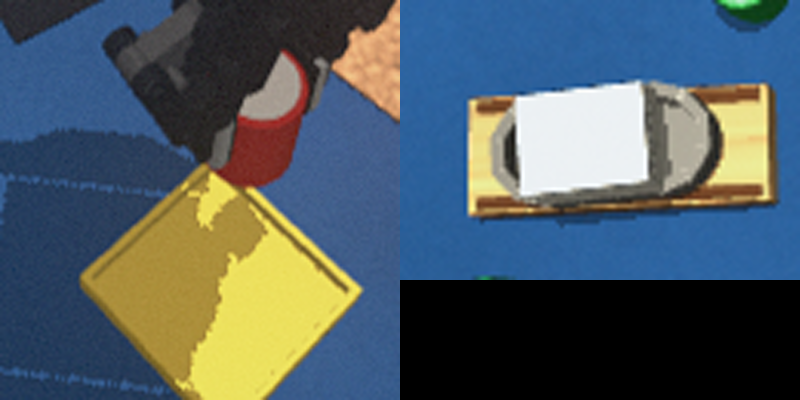

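The candle is held upright over the yellow tray. The carton top is now clear, with panel corners (113,98), (240,82), (248,190) and (120,195).

Request:
servo_tool:
  twist:
    - [0,0,0]
    - [0,0,0]
    - [0,0,0]
    - [0,0,0]
    - [0,0,0]
    - [0,0,0]
    - [0,0,0]
    - [0,0,0]
    - [0,0,0]
    - [0,0,0]
    - [0,0,0]
    - [0,0,0]
    - [0,0,0]
  offset:
    - [0,0,15]
    - [0,0,35]
    - [0,0,60]
    - [0,0,85]
    - [0,0,105]
    - [0,0,120]
    - [0,0,130]
    - [0,0,137]
    - [0,0,141]
    - [0,0,143]
    - [0,0,144.5]
    - [0,0,145.5]
    - [0,0,145.5]
  hand: [-1,-1,-1,-1,-1,-1,-1,-1,-1,-1,-1,-1,-1]

```text
time: 11.48
ee_pos: [0.4242, -0.2444, -0.0062]
orientation: [3.141, 0.001, 1.571]
force: [-0.7, 0.3, -0.6]
grip_width: 0.0386
grasp_force: 60.3
```

Run:
```python
from h import *
t=lambda *q:np.array(q)/4+[115,205]-.4
p=w('top',t((113,98),(240,82),(248,190),(120,195)),.096)*1000;print(p.round(1).tolist())
```

```text
[[452.1, 299.6], [459.2, 236.8], [405.9, 231.5], [404.4, 294.3]]
```

Request:
servo_tool:
  twist:
    - [0,0,0]
    - [0,0,0]
    - [0,0,0]
    - [0,0,0]
  offset:
    - [0,0,0.7]
    - [0,0,1.3]
    - [0,0,1.8]
    - [0,0,1.8]
  hand: [-1,-1,-1,-1]

```text
time: 11.82
ee_pos: [0.4242, -0.2445, -0.0074]
orientation: [3.141, 0.001, 1.571]
force: [-6.1, 3.2, 15.4]
grip_width: 0.0386
grasp_force: 61.9
```

Request:
servo_tool:
  twist:
    - [0,0,0]
    - [0,0,0]
    - [0,0,0]
    - [0,0,0]
    - [0,0,0]
    - [0,0,0]
    - [0,0,0]
    - [0,0,0]
    - [0,0,0]
    - [0,0,0]
    - [0,0,0]
    - [0,0,0]
    - [0,0,0]
    - [0,0,0]
    - [0,0,0]
    - [0,0,0]
    - [0,0,0]
    - [0,0,0]
    - [0,0,0]
  offset:
    - [0,0,-0.5]
    - [0,0,-0.5]
    - [0,0,-0.5]
    - [0,0,-0.5]
    - [0,0,-0.5]
    - [0,0,-0.5]
    - [0,0,-10]
    - [0,0,-25]
    - [0,0,-50]
    - [0,0,-80]
    - [0,0,-110]
    - [20,0,-140]
    - [45,0,-150]
    - [80,1,-150]
    - [120,2,-150]
    - [160,3,-150]
    - [200,4,-150]
    - [240,5,-150]
    - [270,6,-150]
  hand: [0,0.5,1,1,1,1,1,1,1,1,1,1,1,1,1,1,1,1,1]

```text
time: 13.4
ee_pos: [0.4295, 0.0284, 0.1426]
orientation: [3.141, -0.0, 1.571]
force: [0.7, 0.0, 1.0]
grip_width: 0.0855
grasp_force: 0.0
```

Request:
servo_tool:
  twist:
    - [0,0,0]
    - [0,0,0]
    - [0,0,0]
    - [0,0,0]
    - [0,0,0]
    - [0,0,0]
    - [0,0,-0.03]
    - [0,0,-0.06]
    - [0,0,-0.087]
    - [0,0,-0.087]
    - [0,0,-0.087]
  offset:
    - [35,0,0]
    - [70,0,0]
    - [105,0,0]
    - [140,0,0]
    - [175,0,0]
    - [205,0,0]
    - [225,1,0]
    - [235,1,0]
    - [240,1.5,0]
    - [240,1.5,0]
    - [240,1.5,0]
  hand: [1,1,1,1,1,1,1,1,1,1,1]

```text
time: 14.32
ee_pos: [0.4316, 0.2649, 0.1417]
orientation: [-3.142, 0.0, 1.657]
force: [-0.3, -0.1, -0.3]
grip_width: 0.0851
grasp_force: 0.0
```

Run:
```python
from h import *
s=bot.get_state();print(s['ee_pos'],s['orientation'],s['force'],s['grip_width'])
J=camera('side');I=camera('top')
cv2.imwrite('pics/yt.png',I[:,:,::-1]);cv2.imwrite('pics/ys.png',J[:,:,::-1])
for n,im,(x0,y0,x1,y1) in(('top',I,(370,190,460,285)),('side',J,(270,300,380,420))):
    q=im.astype(int)[y0:y1,x0:x1]
    wh=(q.min(2)>140);a=np.argwhere(wh)[:,::-1].mean(0)+[x0,y0];print(n,'wax',wh.sum(),w(n,a,.054)*1000)
    red=(q[...,0]>q[...,1]*2)&(q[...,0]>90);print(red.sum())
    yel=(q[...,0]>100)&(q[...,1]>80)&(q[...,2]<90)
    m=np.zeros(im.shape[:2],bool);m[y0:y1,x0:x1]=(q[...,2]<=q[...,0]+25);print(rect(n,m,.012))
```

```text
[0.43158085 0.26493968 0.14173725] [-3.14151369e+00  3.77099119e-04  1.65710267e+00] [-0.30906027 -0.13100004 -0.25954349] 0.08511485276719154
top wax 210 [[ 423.68335874 -245.01532381]]
108
(array([ 423.7, -244.3]), array([101.2, 103.5]), 10.0)
side wax 396 [[ 424.06048419 -244.8992585 ]]
419
(array([ 423.2, -246.3]), array([105. , 102.4]), 10.1)
```

Request:
servo_tool:
  twist:
    - [0,0,0]
    - [0,0,0]
    - [0,0,0]
    - [0,0,0]
    - [0,0,0]
    - [0,0,0]
    - [0,0,0]
    - [0,0,0]
    - [0,0,0]
    - [0,0,0]
    - [0,0,0]
    - [0,0,0]
    - [0,0,0]
    - [0,0,0]
    - [0,0,0]
  offset:
    - [0,0,15]
    - [0,0,35]
    - [0,0,55]
    - [0,0,75]
    - [0,0,88]
    - [0,0,95]
    - [0,0,98]
    - [0,0,98]
    - [0,0,98]
    - [0,0,98]
    - [0,0,98]
    - [0,0,98]
    - [0,0,98]
    - [0,0,98]
    - [0,0,98]
  hand: [1,1,1,1,1,1,1,1,-1,-1,-1,-1,-1,-1,-1]

```text
time: 15.67
ee_pos: [0.432, 0.2659, 0.0447]
orientation: [3.14, -0.0, 1.658]
force: [-2.1, -1.3, 8.6]
grip_width: 0.049
grasp_force: 62.5
```

Request:
servo_tool:
  twist:
    - [0,0,0]
    - [0,0,0]
    - [0,0,0]
    - [0,0,0]
    - [0,0,0.01]
    - [0,0,0.02]
    - [0,0,0.04]
    - [0,0,0.06]
    - [0,0,0.08]
    - [0,0,0.087]
    - [0,0,0.087]
    - [0,0,0.087]
    - [0,0,0.087]
    - [0,0,0.087]
    - [0,0,0.087]
  offset:
    - [0,0,-3]
    - [0,0,-10]
    - [0,0,-22]
    - [0,0,-38]
    - [-2,5,-52]
    - [-7,20,-60]
    - [-16,45,-60]
    - [-27,75,-60]
    - [-38,107,-60]
    - [-49,137,-60]
    - [-58,163,-60]
    - [-64,180,-60]
    - [-67,188,-60]
    - [-68.4,191.7,-60]
    - [-68.4,191.7,-60]
  hand: [-1,-1,-1,-1,-1,-1,-1,-1,-1,-1,-1,-1,-1,-1,-1]

```text
time: 16.92
ee_pos: [0.6284, 0.2142, 0.1036]
orientation: [-3.141, 0.0, 1.571]
force: [-1.8, 0.2, -0.8]
grip_width: 0.049
grasp_force: 62.0
```

Run:
```python
from h import *
s=bot.get_state();print(s['ee_pos'],s['orientation'],s['force'],s['grip_width'])
J=camera('side');I=camera('top')
z=np.zeros((460,800,3),'uint8')
z[:,:380]=cv2.resize(J[110:225,225:320],(380,460),interpolation=cv2.INTER_CUBIC)
z[:280,400:]=cv2.resize(I[205:275,115:215],(400,280),interpolation=cv2.INTER_CUBIC)
cv2.imwrite('pics/c6.png',z[:,:,::-1])
```

```text
[0.62839203 0.2142037  0.10361026] [-3.14123602e+00  1.28735357e-04  1.57054329e+00] [-1.78012817  0.22556309 -0.84344168] 0.04898816516341216
```

View pics/c6.png

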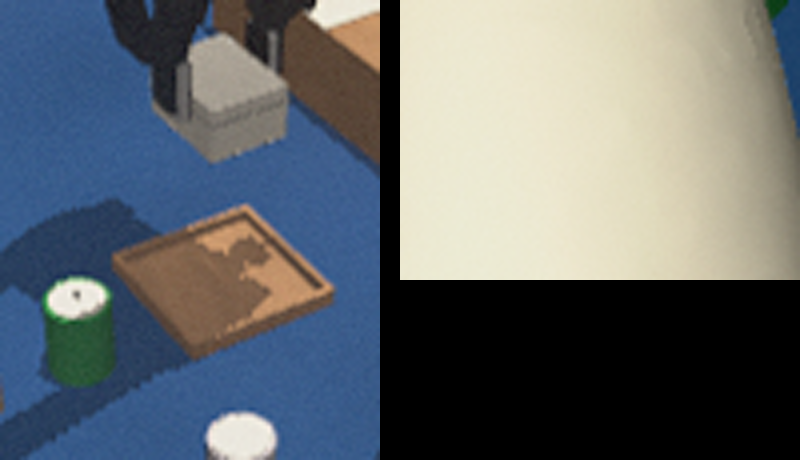

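Request:
servo_tool:
  twist:
    - [0,0,0]
    - [0,0,0]
    - [0,0,0]
    - [0,0,0]
    - [0,0,0]
    - [0,0,0]
    - [0,0,0]
    - [0,0,0]
    - [0,0,0]
    - [0,0,0]
    - [0,0,0]
  offset:
    - [0,0,15]
    - [0,0,35]
    - [0,0,60]
    - [0,0,80]
    - [0,0,95]
    - [0,0,105]
    - [0,0,111]
    - [0,0,114]
    - [0,0,115.5]
    - [0,0,116.5]
    - [0,0,116.5]
  hand: [-1,-1,-1,-1,-1,-1,-1,-1,-1,-1,-1]

```text
time: 17.93
ee_pos: [0.6287, 0.2144, -0.0123]
orientation: [3.141, -0.0, 1.571]
force: [-1.1, -1.3, -0.1]
grip_width: 0.0487
grasp_force: 62.0
```

Request:
servo_tool:
  twist:
    - [0,0,0]
    - [0,0,0]
    - [0,0,0]
  offset:
    - [0,0,0.5]
    - [0,0,1]
    - [0,0,1]
  hand: [-1,-1,-1]

```text
time: 18.18
ee_pos: [0.6287, 0.2143, -0.0132]
orientation: [3.141, -0.0, 1.571]
force: [-2.2, -0.4, 4.2]
grip_width: 0.0487
grasp_force: 62.6
```

Request:
servo_tool:
  twist:
    - [0,0,0]
    - [0,0,0]
    - [0,0,0]
    - [0,0,0]
    - [0,0,0]
    - [0,0,0]
    - [0,0,0]
    - [0,0,0]
    - [0,0,0]
    - [0,0,0]
    - [0,0,0]
    - [0,0,0]
    - [0,0,0]
    - [0,0,0]
    - [0,0,0]
    - [0,0,0]
    - [0,0,0]
    - [0,0,0]
    - [0,0,0]
    - [0,0,0]
  offset:
    - [0,0,-0.3]
    - [0,0,-0.3]
    - [0,0,-0.3]
    - [0,0,-0.3]
    - [0,0,-0.3]
    - [0,0,-0.3]
    - [0,0,-10]
    - [0,0,-25]
    - [0,0,-50]
    - [0,0,-80]
    - [0,-10,-110]
    - [0,-35,-140]
    - [-20,-65,-150]
    - [-45,-95,-150]
    - [-75,-125,-150]
    - [-110,-155,-150]
    - [-145,-185,-150]
    - [-185,-195,-150]
    - [-225,-195,-150]
    - [-260,-195,-150]
  hand: [0,0.5,1,1,1,1,1,1,1,1,1,1,1,1,1,1,1,1,1,1]

```text
time: 19.85
ee_pos: [0.4323, -0.0471, 0.1375]
orientation: [3.139, 0.001, 1.572]
force: [1.4, 0.1, -0.3]
grip_width: 0.0851
grasp_force: 0.0
```

Run:
```python
from h import *
s=bot.get_state();print(s['ee_pos'],s['orientation'],s['force'],s['grip_width'])
J=camera('side');I=camera('top')
z=np.zeros((600,800,3),'uint8')
z[:320,:400]=cv2.resize(I[205:285,115:215],(400,320),interpolation=cv2.INTER_CUBIC)
z[:320,400:]=cv2.resize(I[115:195,150:250],(400,320),interpolation=cv2.INTER_CUBIC)
z[320:,:400]=cv2.resize(J[155:225,155:255],(400,280),interpolation=cv2.INTER_CUBIC)
z[320:,400:]=cv2.resize(J[140:210,235:335],(400,280),interpolation=cv2.INTER_CUBIC)
cv2.imwrite('pics/c7.png',z[:,:,::-1])
```

```text
[ 0.43233245 -0.04709363  0.13748524] [3.13939256e+00 7.80367580e-04 1.57184811e+00] [ 1.40425691  0.08019335 -0.27077756] 0.08512702335137438
```

View pics/c7.png

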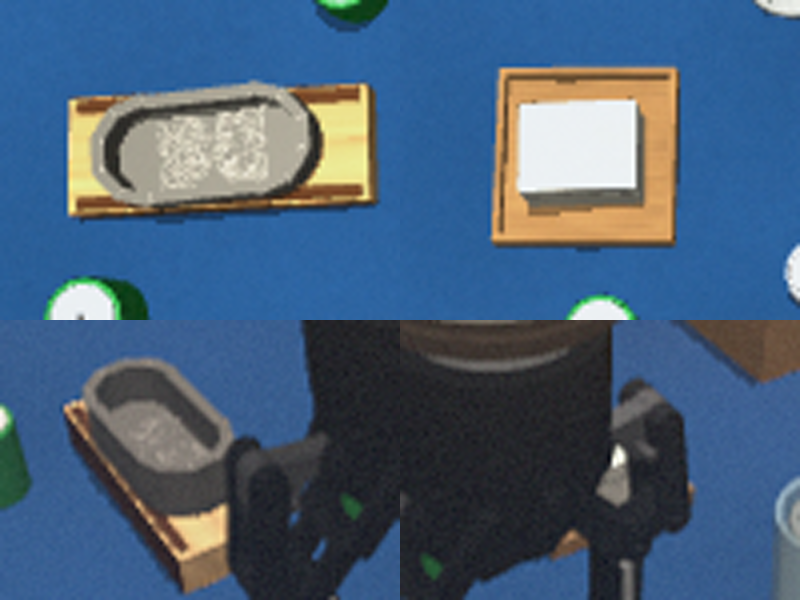

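The carton sits flat and centred in the card tray (panel centre about (178,145)). The planter is undisturbed, with its rim from panel (91,155) to (312,135).

Run:
```python
from h import *
t=lambda *q:np.array(q)/4+[150,115]-.4
p=w('top',t((118,100),(237,98),(240,188),(118,193)),.038)*1000;print(p.round(1).tolist(),p.mean(0))
I=camera('top').astype(int);g=(I.max(2)-I.min(2)<40)
m=np.zeros(g.shape,bool);m[205:270,120:212]=g[205:270,120:212]
m=cv2.morphologyEx(m.astype('uint8'),cv2.MORPH_OPEN,np.ones((3,3)))
r=rect('top',m,.062);print(r)
k,l,s,c=cv2.connectedComponentsWithStats(m);i=1+s[1:,4].argmax()
cs,_=cv2.findContours((l==i).astype('uint8'),cv2.RETR_EXTERNAL,2)
P=w('top',cs[0][:,0],.062)*1000
P=np.concatenate([P]).astype('float32');M=cv2.moments(cv2.convexHull(P));print(M['m10']/M['m00'],M['m01']/M['m00'],np.degrees(.5*np.arctan2(2*M['mu11'],M['mu20']-M['mu02'])))
v=np.zeros((210,276,3),'uint8');v[(l==i)[205:275,120:212].repeat(3,0).repeat(3,1)]=255
ax=P-P.mean(0);print(P.min(0),P.max(0))
```

```text
[[653.8, 246.0], [653.8, 181.1], [603.2, 178.8], [601.6, 244.7]] [628.09620391 212.63847206]
(array([431.3, 261.8]), array([ 59. , 115.1]), 3.6)
430.9903739655666 261.74636415849284 -86.83860689333214
[400.87857 204.3564 ] [461.70966 319.39963]
```

Request:
servo_tool:
  twist:
    - [0,0,0]
    - [0,0,0]
    - [0,0,0]
    - [0,0,0]
    - [0,0,0]
    - [0,0,-0.02]
    - [0,0,-0.04]
    - [0,0,-0.06]
    - [0,0,-0.066]
    - [0,0,-0.066]
    - [0,0,-0.066]
    - [0,0,-0.066]
  offset:
    - [15,0,0]
    - [40,0,0]
    - [75,0,0]
    - [115,0,0]
    - [155,0,0]
    - [195,0,0]
    - [235,0,0]
    - [270,0,0]
    - [295,0,0]
    - [307,0,0]
    - [310,0,0]
    - [310,0,0]
  hand: [1,1,1,1,1,1,1,1,1,1,1,1]

```text
time: 21.0
ee_pos: [0.4329, 0.2649, 0.1361]
orientation: [-3.141, 0.0, 1.638]
force: [0.6, -0.3, -0.2]
grip_width: 0.0856
grasp_force: 0.0
```

Request:
servo_tool:
  twist:
    - [0,0,0]
    - [0,0,0]
    - [0,0,0]
    - [0,0,0]
    - [0,0,0]
    - [0,0,0]
    - [0,0,0]
    - [0,0,0]
    - [0,0,0]
    - [0,0,0]
    - [0,0,0]
    - [0,0,0]
    - [0,0,0]
    - [0,0,0]
    - [0,0,0]
    - [0,0,0]
  offset:
    - [0,0,15]
    - [0,0,35]
    - [0,0,60]
    - [0,0,85]
    - [0,0,105]
    - [0,0,117]
    - [0,0,122]
    - [0,0,124]
    - [0,0,124]
    - [0,0,124]
    - [0,0,124]
    - [0,0,124]
    - [0,0,124]
    - [0,0,124]
    - [0,0,124]
    - [0,0,124]
  hand: [1,1,1,1,1,1,1,1,1,-1,-1,-1,-1,-1,-1,-1]

```text
time: 22.33
ee_pos: [0.434, 0.2644, 0.0133]
orientation: [3.14, -0.0, 1.637]
force: [-1.7, -2.2, 10.5]
grip_width: 0.0548
grasp_force: 63.7
```

Request:
servo_tool:
  twist:
    - [0,0,0]
    - [0,0,0]
    - [0,0,0]
    - [0,0,0]
    - [0,0,0]
    - [0,0,0.01]
    - [0,0,0.02]
    - [0,0,0.04]
    - [0,0,0.06]
    - [0,0,0.08]
    - [0,0,0.08]
    - [0,0,0.08]
    - [0,0,0.08]
    - [0,0,0.08]
    - [0,0,0.08]
    - [0,0,0.08]
    - [0,0,0.08]
  offset:
    - [0,0,-2]
    - [0,0,-6]
    - [0,0,-14]
    - [0,0,-26]
    - [0,0,-40]
    - [-8,0,-52]
    - [-22,1,-60]
    - [-45,2,-60]
    - [-75,3,-60]
    - [-110,4,-60]
    - [-145,5,-60]
    - [-180,5.7,-60]
    - [-212,5.7,-60]
    - [-238,5.7,-60]
    - [-253,5.7,-60]
    - [-259,5.7,-60]
    - [-259,5.7,-60]
  hand: [-1,-1,-1,-1,-1,-1,-1,-1,-1,-1,-1,-1,-1,-1,-1,-1,-1]

```text
time: 23.75
ee_pos: [0.4562, 0.005, 0.0726]
orientation: [3.141, 0.0, 1.555]
force: [-1.0, 0.7, -2.0]
grip_width: 0.0545
grasp_force: 63.8
```

Run:
```python
from h import *
s=bot.get_state();print(s['ee_pos'],s['orientation'],s['force'],s['grip_width'])
J=camera('side');I=camera('top')
z=np.zeros((600,800,3),'uint8')
o=s['ee_pos'];hz=o[2]-.0133+.028;print(hz)
z[:480,:600]=cv2.resize(J[210:330,200:350],(600,480),interpolation=cv2.INTER_CUBIC)
R=Ro.from_euler('z',s['orientation'][2]-np.pi/2)
# predicted near-end bottom/top points of planter if centred y at TCP
for dy in(-.056,.056):
  for zz in(hz,hz+.034):
    q=((px('side',o*[1,1,0]+R.apply([0,dy,0])+[0,0,zz])[0]-[200,210]+.5)*4).astype(int);cv2.circle(z,tuple(map(int,q)),5,(255,0,0),1)
z[480:600,600:800]=cv2.resize(I[205:265,115:215],(200,120))
cv2.imwrite('pics/c8.png',z[:,:,::-1])
```

```text
[0.45621398 0.0049695  0.07260084] [3.14116560e+00 2.99678908e-04 1.55455283e+00] [-0.9773083   0.67787208 -1.97646294] 0.05451640314004368
0.08730084459953642
```

View pics/c8.png

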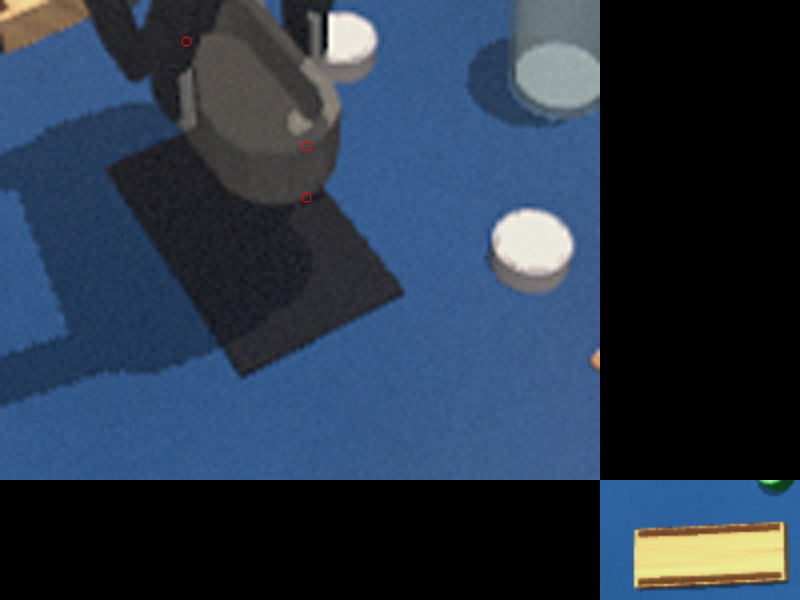

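The planter hangs level. Its near end lies at about (306,200) against (306,197) predicted, so it is centred within a couple of mm.

Request:
servo_tool:
  twist:
    - [0,0,0]
    - [0,0,0]
    - [0,0,0]
    - [0,0,0]
    - [0,0,0]
    - [0,0,0]
    - [0,0,0]
    - [0,0,0]
    - [0,0,0]
    - [0,0,0]
  offset:
    - [1,0,12]
    - [1.5,0,30]
    - [1.5,0,48]
    - [1.5,0,62]
    - [1.5,0,72]
    - [1.5,0,78]
    - [1.5,0,81]
    - [1.5,0,82]
    - [1.5,0,82.5]
    - [1.5,0,82.5]
  hand: [-1,-1,-1,-1,-1,-1,-1,-1,-1,-1]

```text
time: 24.68
ee_pos: [0.4566, 0.0077, -0.0099]
orientation: [3.141, 0.0, 1.557]
force: [-0.3, -0.5, -1.8]
grip_width: 0.0543
grasp_force: 63.8
```

Request:
servo_tool:
  twist:
    - [0,0,0]
    - [0,0,0]
    - [0,0,0]
  offset:
    - [0,0,0.5]
    - [0,0,1]
    - [0,0,1]
  hand: [-1,-1,-1]

```text
time: 24.93
ee_pos: [0.4566, 0.0076, -0.0107]
orientation: [3.141, 0.0, 1.557]
force: [-2.9, 0.6, 7.4]
grip_width: 0.0547
grasp_force: 64.6
```

Request:
servo_tool:
  twist:
    - [0,0,0]
    - [0,0,0]
    - [0,0,0]
    - [0,0,0]
    - [0,0,0]
    - [0,0,0]
    - [0,0,0]
    - [0,0,0]
    - [0,0,0]
    - [0,0,0]
    - [0,0,0]
    - [0,0,-0.01]
    - [0,0,-0.03]
    - [0,0,-0.049]
    - [0,0,-0.049]
    - [0,0,-0.049]
    - [0,0,-0.049]
    - [0,0,-0.049]
    - [0,0,-0.049]
    - [0,0,-0.049]
  offset:
    - [0,0,-0.3]
    - [0,0,-0.3]
    - [0,0,-0.3]
    - [0,0,-0.3]
    - [0,0,-0.3]
    - [0,0,-0.3]
    - [0,0,-10]
    - [0,0,-25]
    - [0,0,-50]
    - [5,0,-75]
    - [20,-2,-95]
    - [45,-5,-108]
    - [80,-10,-108]
    - [120,-14,-108]
    - [160,-18,-108]
    - [200,-22,-108]
    - [232,-25,-108]
    - [250,-27,-108]
    - [255.7,-27,-108]
    - [255.7,-27,-108]
  hand: [0,0.5,1,1,1,1,1,1,1,1,1,1,1,1,1,1,1,1,1,1]

```text
time: 26.6
ee_pos: [0.4326, 0.2647, 0.097]
orientation: [3.141, 0.0, 1.608]
force: [0.6, -0.4, -0.4]
grip_width: 0.0857
grasp_force: 0.0
```

Run:
```python
from h import *
s=bot.get_state();print(s['ee_pos'],s['orientation'],s['force'],s['grip_width'])
for n,(x0,y0,x1,y1) in(('top',(250,195,335,265)),('side',(205,215,315,310))):
    I=camera(n).astype(int);q=I[y0:y1,x0:x1]
    m=np.zeros(I.shape[:2],bool);m[y0:y1,x0:x1]=(q.max(2)-q.min(2)<45)&(q.max(2)>75)
    m=cv2.morphologyEx(m.astype('uint8'),cv2.MORPH_OPEN,np.ones((3,3)))
    print(n,m.sum(),rect(n,m,.038))
```

```text
[0.43257615 0.26470192 0.09700246] [3.14149624e+00 5.90340201e-05 1.60784267e+00] [ 0.55896982 -0.37197878 -0.43517734] 0.08565013936050117
top 1277 (array([455.9,   8.2]), array([113.2,  56.8]), 89.2)
side 1214 (array([456.4,   8. ]), array([113.4,  58.7]), 89.6)
```

Request:
servo_tool:
  twist:
    - [0,0,0]
    - [0,0,0]
    - [0,0,0]
    - [0,0,0]
    - [0,0,0]
    - [0,0,0]
    - [0,0,0]
    - [0,0,0]
    - [0,0,0]
    - [0,0,0]
    - [0,0,0]
    - [0,0,0]
    - [0,0,0]
    - [0,0,0]
    - [0,0,0]
    - [0,0,0]
  offset:
    - [-1.5,0,12]
    - [-1.5,0,32]
    - [-1.5,0,57]
    - [-1.5,0,80]
    - [-1.5,0,97]
    - [-1.5,0,108]
    - [-1.5,0,114]
    - [-1.5,0,117]
    - [-1.5,0,117]
    - [-1.5,0,117]
    - [-1.5,0,117]
    - [-1.5,0,117]
    - [-1.5,0,117]
    - [-1.5,0,117]
    - [-1.5,0,117]
    - [-1.5,0,117]
  hand: [1,1,1,1,1,1,1,1,1,-1,-1,-1,-1,-1,-1,-1]

```text
time: 28.03
ee_pos: [0.4334, 0.2624, -0.0192]
orientation: [3.14, -0.0, 1.606]
force: [-2.3, -2.2, 9.3]
grip_width: 0.0607
grasp_force: 64.6
```

Request:
servo_tool:
  twist:
    - [0,0,0]
    - [0,0,0]
    - [0,0,0]
    - [0,0,0]
    - [0,0,0]
    - [0,0,0]
    - [0,0,0]
    - [0,0,0]
    - [0,0,0]
    - [0,0,0]
    - [0,0,0]
    - [0,0,0]
    - [0,0,0]
    - [0,0,0]
    - [0,0,0]
    - [0,0,0]
    - [0,0,0]
    - [0,0,0]
    - [0,0,0]
    - [0,0,0]
  offset:
    - [0,0,-2]
    - [0,0,-7]
    - [0,0,-16]
    - [0,0,-30]
    - [0,0,-50]
    - [0,0,-72]
    - [0,0,-92]
    - [-4,0,-108]
    - [-14,0,-117]
    - [-34,-1,-120]
    - [-62,-2,-120]
    - [-95,-3,-120]
    - [-130,-5,-120]
    - [-167,-6,-120]
    - [-205,-7,-120]
    - [-243,-9,-120]
    - [-282,-10,-120]
    - [-320,-11,-120]
    - [-355,-12,-120]
    - [-380,-13,-120]
  hand: [-1,-1,-1,-1,-1,-1,-1,-1,-1,-1,-1,-1,-1,-1,-1,-1,-1,-1,-1,-1]

```text
time: 29.7
ee_pos: [0.4323, -0.121, 0.0999]
orientation: [3.142, 0.001, 1.604]
force: [0.2, 0.2, -1.5]
grip_width: 0.06
grasp_force: 65.5
```

Request:
servo_tool:
  twist:
    - [0,0,0]
    - [0,0,-0.02]
    - [0,0,-0.04]
    - [0,0,-0.07]
    - [0,0,-0.1]
    - [0,0,-0.13]
    - [0,0,-0.155]
    - [0,0,-0.17]
    - [0,0,-0.178]
    - [0,0,-0.178]
    - [0,0,-0.178]
    - [0,0,-0.178]
  offset:
    - [-8,8,0]
    - [-20,25,0]
    - [-37,50,0]
    - [-55,78,0]
    - [-72,107,0]
    - [-88,133,0]
    - [-100,153,0]
    - [-109,167,0]
    - [-114,174,0]
    - [-115,176,0]
    - [-115,176,0]
    - [-115,176,0]
  hand: [-1,-1,-1,-1,-1,-1,-1,-1,-1,-1,-1,-1]

```text
time: 30.7
ee_pos: [0.6124, -0.2263, 0.0997]
orientation: [-3.141, -0.0, 1.783]
force: [0.1, 0.5, -1.5]
grip_width: 0.0602
grasp_force: 65.4
```

Run:
```python
from h import *
s=bot.get_state();print(s['ee_pos'],s['orientation'],s['force'],s['grip_width'])
J=camera('side');o=s['ee_pos'];hz=o[2]+.0192
z=cv2.resize(J[170:370,310:510],(600,600),interpolation=cv2.INTER_CUBIC)
R=Ro.from_euler('z',s['orientation'][2]-np.pi/2)
for dx in(-.031,.031):
  for dy in(-.08,.08):
    for zz in(hz,hz+.028):
      q=((px('side',o*[1,1,0]+R.apply([dx,dy,0])+[0,0,zz])[0]-[310,170]+.5)*3).astype(int);cv2.circle(z,tuple(map(int,q)),4,(255,0,0),1)
cv2.imwrite('pics/c9.png',z[:,:,::-1])
```

```text
[ 0.6123941  -0.22625271  0.0997367 ] [-3.14129108e+00 -1.94996987e-04  1.78348694e+00] [ 0.13401764  0.48639863 -1.47556006] 0.060216231327142995
```

View pics/c9.png

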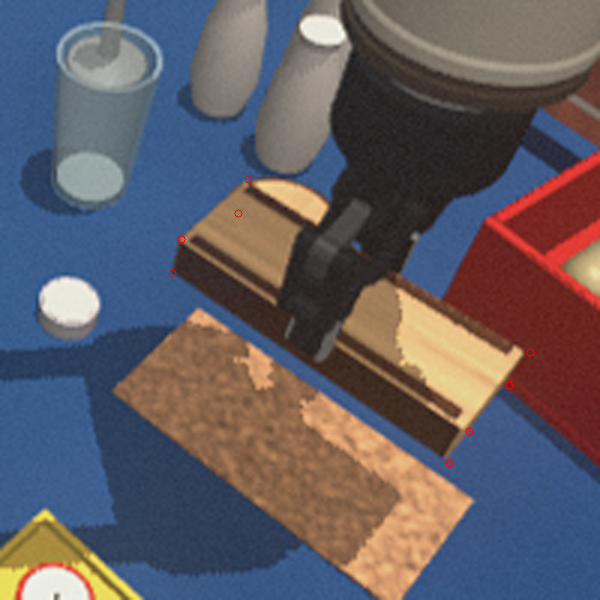

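The slab hangs level and matches the prediction within about 2 mm (corner (464,428) against (469,432)), parallel to the cork mat. The vase is untouched.

Request:
servo_tool:
  twist:
    - [0,0,0]
    - [0,0,0]
    - [0,0,0]
    - [0,0,0]
    - [0,0,0]
    - [0,0,0]
    - [0,0,0]
    - [0,0,0]
    - [0,0,0]
    - [0,0,0]
    - [0,0,0]
  offset:
    - [0,0,15]
    - [0,0.5,35]
    - [0,0.5,60]
    - [0,0.5,82]
    - [0,0.5,97]
    - [0,0.5,106]
    - [0,0.5,111]
    - [0,0.5,113]
    - [0,0.5,113.8]
    - [0,0.5,114.3]
    - [0,0.5,114.3]
  hand: [-1,-1,-1,-1,-1,-1,-1,-1,-1,-1,-1]

```text
time: 31.67
ee_pos: [0.614, -0.2268, -0.0138]
orientation: [3.141, 0.001, 1.784]
force: [-0.4, 0.1, -1.8]
grip_width: 0.06
grasp_force: 65.5
```

Request:
servo_tool:
  twist:
    - [0,0,0]
    - [0,0,0]
    - [0,0,0]
  offset:
    - [0,0,0.5]
    - [0,0,1]
    - [0,0,1]
  hand: [-1,-1,-1]

```text
time: 31.92
ee_pos: [0.6138, -0.2268, -0.0151]
orientation: [3.141, 0.001, 1.784]
force: [-1.4, 0.6, 4.5]
grip_width: 0.0604
grasp_force: 66.1
```

Request:
servo_tool:
  twist:
    - [0,0,0]
    - [0,0,0]
    - [0,0,0]
    - [0,0,0]
    - [0,0,0]
    - [0,0,0]
    - [0,0,0]
    - [0,0,0]
    - [0,0,0]
    - [0,0,0]
    - [0,0,0]
    - [0,0,0]
    - [0,0,0]
    - [0,0,0]
    - [0,0,0]
    - [0,0,0]
    - [0,0,0]
    - [0,0,0]
    - [0,0,0]
    - [0,0,0]
  offset:
    - [0,0,-0.3]
    - [0,0,-0.3]
    - [0,0,-0.3]
    - [0,0,-0.3]
    - [0,0,-0.3]
    - [0,0,-0.3]
    - [0,0,-10]
    - [0,0,-25]
    - [0,0,-50]
    - [0,0,-80]
    - [0,0,-115]
    - [0,-5,-150]
    - [0,-20,-180]
    - [0,-50,-190]
    - [0,-85,-190]
    - [20,-120,-190]
    - [50,-155,-190]
    - [80,-190,-190]
    - [110,-220,-190]
    - [130,-230,-190]
  hand: [0,0.5,1,1,1,1,1,1,1,1,1,1,1,1,1,1,1,1,1,1]

```text
time: 33.58
ee_pos: [0.3585, -0.1472, 0.1747]
orientation: [3.142, 0.001, 1.783]
force: [0.0, 0.7, 0.8]
grip_width: 0.0856
grasp_force: 0.0
```

Request:
servo_tool:
  twist:
    - [0,0,0]
    - [0,0,0]
    - [0,0,0]
    - [0,0,0]
    - [0,0,0]
    - [0,0,0]
    - [0,0,0]
    - [0,0,0]
    - [0,0,0]
    - [0,0,0]
  offset:
    - [25,0,0]
    - [60,0,0]
    - [100,0,0]
    - [140,0,0]
    - [180,0,0]
    - [220,0,0]
    - [250,0,0]
    - [260,0,0]
    - [260,0,0]
    - [260,0,0]
  hand: [1,1,1,1,1,1,1,1,1,1]

```text
time: 34.42
ee_pos: [0.3062, 0.1062, 0.1748]
orientation: [3.141, 0.0, 1.786]
force: [0.4, -0.6, -0.2]
grip_width: 0.0856
grasp_force: 0.0
```

Run:
```python
from h import *
s=bot.get_state();print(s['ee_pos'],s['force'],s['grip_width'])
cv2.imwrite('pics/f.png',camera('top')[:,:,::-1])
```

```text
[0.30617344 0.10617098 0.174847  ] [ 0.39609201 -0.58714664 -0.19862935] 0.08558581540716069
```

View pics/f.png

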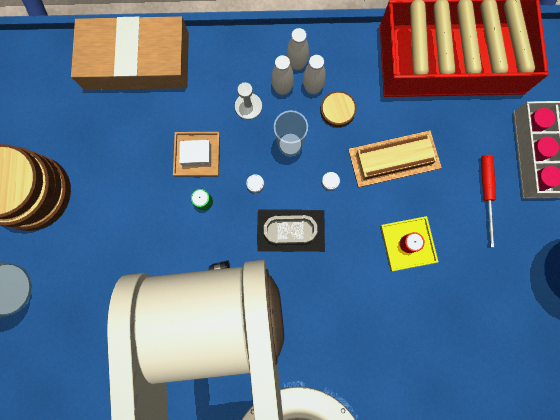

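All four things are in place: carton at (194,152), planter at (290,230), candle at (414,242) and slab at (397,156). The vase is unmoved at (290,130), and the arm is clear.

```bash
python3 -c "
from plant import order;print(order.finish_job())"
```

```text
the job is handed in; nothing more can be done
None
```

The job is handed in at about 34 s: candle, carton, planter and slab stand on their places, put away in that order, and the vase was not moved. On the first try the closed fingers pressed on top of the candle with about 56 N because the tips stand 32 mm farther back than stated; it stayed upright and shifted about 2 mm.

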